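# Discard a contaminated culture dish through the sprung flap of the reject bin

## Task

The round culture dish on top of the reject bin is contaminated: slide it onto the yellow sprung flap, press the flap down and hold it open until the dish has slid through into the bin, then let the flap spring shut. Leave the well plate beside it, and everything else on the bench, where they are.

Things in the scene. Friction and masses are not known exactly. Their poses are not given: they have to be found in the camera images.
- reject_bin: the reject bin, a fixed box 300 (x) x 280 (y) mm, top 120 mm above the worktop. Origin: centre of its underside; +x from its front (yellow panel) to its back, towards the robot's left within 0.2 rad; +y back towards the robot. Hollow, closed all round, floor 4 mm thick; the flap is the only way in. Wall cabinets (fronts at world x 0.58 m, undersides 0.65 m up) hang above: keep the wrist low
- apron_edge (a point): middle of the apron's back edge, on the bin at x = +10 mm, y = 0, 120 mm above the worktop. The flat aluminium apron runs from the bin's front (x = -150 mm, no rim) to here; the flap follows from x = +14 to +132 mm, 1 mm lower. Side rims (252 mm apart) and the back rim (face at x = +136 mm) stand 10 mm above the apron
- flap_hinge (a point): middle of the flap's hinge line, on the bin at x = +133 mm, y = 0, 120 mm above the worktop; the line runs along the bin's y. Two flat black dots 40 mm across on the flap, 55 mm in front of this line and 60 mm either side of the middle, mark good spots to press, but it may be pressed anywhere
- flap (a joint): angle (rad) of the yellow flap, 118 mm front to back, 248 wide, 4 thick, hinged along its back edge: 0 = shut, level; grows as its front edge is pressed down, stop at 0.80. Sprung shut: pressed at a black dot it takes about 3 N to start, 6 N fully open. From 0.5 to 0.6 the dish slides off it, under the apron; its rim may lean on the flap until that shuts. A dish's weight does not open it
- dish: the reject: closed clear round culture dish with cream filling, 90 mm across, 15 mm high, about 20 g; too wide to grasp across. Origin: centre of its underside. It starts flat on the apron, in the half nearer the robot or the half farther from it (bin y about +60 or -60 mm)
- well_plate: good white 96-well plate, 86 x 128 x 14 mm, long side along the bin's x, flat on the other half of the apron; to stay there. Origin: centre of its underside
- flask: loose conical flask with pink filling, 76 mm across, 133 mm high, standing on the worktop; bystander. Origin: centre of its underside
- timer: loose white bench timer, 68 x 68 x 20 mm, on the worktop; bystander. Origin: centre of its underside
- beaker: loose clear beaker, 54 mm across, 69 mm high, on the worktop; bystander. Origin: centre of its underside
- wash_bottle: loose white wash bottle with red cap and bent spout, 66 x 95 x 197 mm, on the worktop; bystander. Origin: centre of its underside
Things that resemble listed ones, but are neither listed nor needed, are in the scene too. Leave any black or red look-alike of the dish alone.

How it is judged:
At the end, for the whole second after the job is handed in: the dish is inside the bin (its underside's centre between the bin's walls and less than 80 mm above the worktop), the flap is shut again (under 0.06 rad), and the well plate is within 25 mm of where it started (z of dish in the frame of reject_bin below 0.08 m and x of dish in the frame of reject_bin between -0.145 and 0.137 m and y of dish in the frame of reject_bin between -0.127 and 0.127 m and value of joint flap below 0.06 rad and distance of well_plate from where it was at the start of the episode below 0.025 m); the robot touches nothing.
It fails at once if the well plate is moved by more than 25 mm (distance of well_plate from where it was at the start of the episode above 0.025 m).
It fails at once if a bystander (flask, timer, beaker or wash bottle) is moved by more than 25 mm (distance of any of flask, timer, beaker, wash_bottle from where it was at the start of the episode above 0.025 m).
It also fails if it takes over 38 s, if anything falls off the work surface, if the arm or the gripper's body presses on something with over 40 N, if the wrist force passes 120 N, or if a joint passes its speed limit or range.

## Robot

A 6-joint arm with a two-finger parallel gripper is mounted at the origin on a cart in front of the work surface, level with it; the furniture and walls round the work are solid. World frame = base frame: x ahead of the robot, y to its left, z up, the work surface at z = 0. Lengths are in m, angles in rad, forces in N, time in s.
With the tool pointing down it reaches from about 0.325 to 0.775 m from the base axis. Payload 5.5 kg.
Tool frame: the origin (TCP) lies between the finger pads; the fingertips stand 8 mm ahead of it and the grasp point (between the pads) lies 11 mm behind it (tcp_to_tips is the distance from the TCP to the fingertips, in m); z points along the fingers, y is the direction in which the jaws open and shut (so a half turn about z gives the same grasp; the last joint's range is limited). The gripper opens to 88 mm and grips with 3 to 60 N. Pads are 20 mm wide; open, the fingers measure 115 mm over their backs; the gripper's body (75 mm by 178 mm) begins 61 mm behind the grasp point.
Start: joints at [1.24, 0.091, 1.231, -0, 1.82, -0.057], TCP at [0.162, 0.578, 0.231] pointing down, gripper open.
Joint ranges: [-2.87, 2.87], [-0.86, 2.18], [0.17, 2.46], [-1.51, 4.65], [0.06, 2.69], [-2.65, 2.65]. Speed limits (rad/s): [2.57, 2.57, 3.01, 3.14, 3.14, 3.14].

## Interface

Orientations are given as a unit quaternion [w, x, y, z].
In Python, from bench import * gives the robot as it stands. Calls block until the motion is done:
- move_to(position, orientation): joint-space move of the TCP to a pose.
- move_l(position, speed=0.15, orientation=None): straight line of the TCP; orientation=None keeps the orientation; speed is the mean speed in m/s.
- movej(angles): joint-space move.
- gripper_open() and close(): open the fingers fully, or close them until they stop; the grip force is fixed at half the most.
- hold(seconds).
- inverse_kinematics(position, orientation): joint angles nearest the present ones, or None.
- state(): the state.
- get_image(name): name is "side" or "top"; returns a dict with "frame" (384x512x3 uint8, blue, green, red), "depth" (384x512 float32, m along the optical axis (not along the pixel's ray), 0 where there is no reading), "camera_matrix" (3x3 intrinsics, pixels), "view" (4x4, takes a point from world to camera coordinates). Camera axes: x right, y up, looking along -z (the intrinsics and any distortion apply to the point x, -y, -z); pixel columns grow to the right and rows downward; lengths in m; the calibration is good to about 2 mm. A picture is of the moment at which its call begins.
A pose or a line that the arm cannot do raises IKError and nothing moves.
- job_done(): hands the job in, once; it reports no verdict.
The state is a dict: "time": time; "joint_pos": joint angles; "dq": joint speeds; "joint_torque": joint torques, N m; "ee_pos": TCP position; "ee_rot": TCP orientation; "ft_force": force on the tool from outside, world axes, zero at the start; "moment": the same for the moment, N m; "finger_gap": finger opening in m.
Only numpy, scipy, OpenCV 4.12 (cv2) and the standard library are available. Lean on these libraries where they do the work, as an engineer would, in place of code of your own. Each camera call takes 0.05 s, during which the arm holds its last target.

## Working session

There is one attempt and no reset: what is moved stays moved. The work goes in short steps, each a Python script; the robot and the scene stay as the last script left them, time stands still between calls to the robot, and variables do not carry over. Pictures are saved under pics/ and viewed, and the job is handed in when it is done.

```bash
ls; mkdir -p pics; python3 - <<'E'
from bench import *
import cv2,numpy as np
s=state();print(s)
for n in("top","side"):
    d=get_image(n);cv2.imwrite(f"pics/{n}0.png",d["frame"]);np.savez(f"{n}0.npz",**d);print(d["camera_matrix"],d["view"])
E
```

```text
pics
{'time': 0.0, 'joint_pos': array([ 1.24026689e+00,  9.18609303e-02,  1.23186288e+00, -4.36764450e-05,
        1.81979145e+00, -5.66996447e-02]), 'dq': array([ 3.24098429e-03,  6.27109775e-06, -1.26153927e-03,  1.62797383e-03,
       -1.67385781e-03, -1.61096806e-03]), 'joint_torque': array([-4.53988343e-05, -4.46462131e+01, -4.06437600e+01,  6.98624784e-02,
        2.96922598e-02, -1.45272775e-04]), 'ee_pos': array([0.16217835, 0.5773805 , 0.22951861]), 'ee_rot': array([-1.64187013e-04,  1.36492783e-01,  9.90640599e-01, -9.47413436e-04]), 'ft_force': array([0.01504842, 0.13048091, 0.33366889]), 'moment': array([-0.01756535, -0.0124726 , -0.01838155]), 'finger_gap': 0.08735119206937328}
[[416.16609156   0.         252.47247826]
 [  0.         416.16609156 191.47904753]
 [  0.           0.           1.        ]] [[-3.62753244e-01 -9.31884489e-01  1.17583036e-03  1.13099546e-01]
 [ 8.80526738e-01 -3.42347646e-01  3.27827322e-01 -4.52410281e-01]
 [-3.05094654e-01  1.19955775e-01  9.44736929e-01 -1.62184748e+00]
 [ 0.00000000e+00  0.00000000e+00  0.00000000e+00  1.00000000e+00]]
[[426.97525265   0.         259.22766951]
 [  0.         426.97525265 189.33065663]
 [  0.           0.           1.        ]] [[-0.98794134 -0.15437157  0.0118883   0.44115742]
 [ 0.0919314  -0.52308722  0.84730654 -0.13402385]
 [-0.12458142  0.83818207  0.53097108 -1.4886334 ]
 [ 0.          0.          0.          1.        ]]
```

View pics/top0.png

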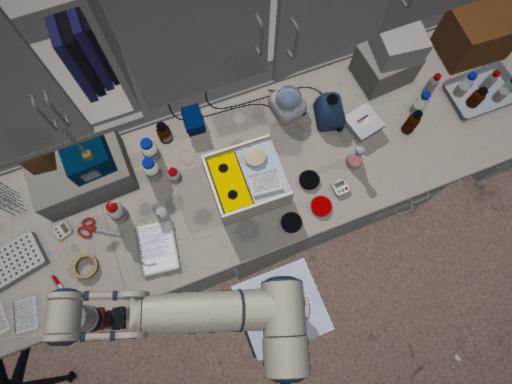

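View pics/side0.png

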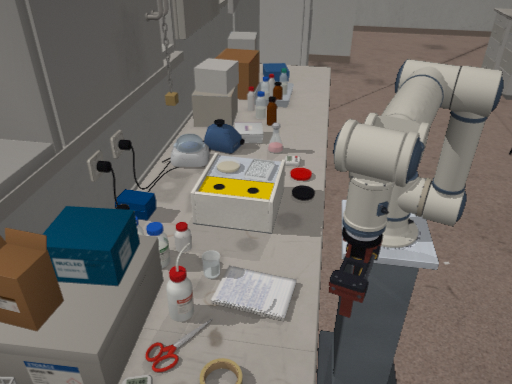

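```bash
cat > h.py <<'E'
import cv2,numpy as np
def ray(d,u,v,z):
    K=d["camera_matrix"];V=d["view"];R=V[:3,:3];t=V[:3,3]
    c=-R.T@t
    p=np.array([(u-K[0,2])/K[0,0],-(v-K[1,2])/K[1,1],-1.]);r=R.T@p
    return c+r*(z-c[2])/r[2]
def proj(d,P):
    K=d["camera_matrix"];V=d["view"];q=V[:3,:3]@np.asarray(P)+V[:3,3]
    return np.array([K[0,0]*q[0]/-q[2]+K[0,2],K[1,1]*-q[1]/-q[2]+K[1,2]])
E
python3 - <<'E'
from h import *
for n in("top","side"):
    d=dict(np.load(f"{n}0.npz"));f=d["frame"]
    h=cv2.cvtColor(f,cv2.COLOR_BGR2HSV)
    m=cv2.inRange(h,(22,150,120),(35,255,255))
    N,l,st,c=cv2.connectedComponentsWithStats(m)
    i=1+np.argmax(st[1:,4]);m=(l==i).astype(np.uint8)
    cs,hi=cv2.findContours(m,cv2.RETR_CCOMP,cv2.CHAIN_APPROX_NONE)
    for k,cc in enumerate(cs):
        a=cv2.contourArea(cc)
        if a<20: continue
        M=cv2.moments(cc);print(n,"a",a,"par",hi[0][k][3],ray(d,M['m10']/a,M['m01']/a,.119).round(4))
        if hi[0][k][3]<0:
            P=np.array([ray(d,*p[0],.119)[:2] for p in cc],np.float32)
            r=cv2.minAreaRect(P);print(r,cv2.boxPoints(r))
    x0,y0,x1,y1=(195,125,300,225) if n=="top" else (180,140,300,235)
    cv2.imwrite(f"pics/{n}0c.png",cv2.resize(f[y0:y1,x0:x1],None,fx=6,fy=6,interpolation=cv2.INTER_CUBIC))
E
```

```text
top a 1597.0 par -1 [0.5233 0.0189 0.119 ]
((0.5274873971939087, 0.018487174063920975), (0.11748339980840683, 0.2445441484451294), 88.21101379394531) [[ 0.4034411  -0.03640873]
 [ 0.647866   -0.04404306]
 [ 0.6515337   0.07338308]
 [ 0.40710878  0.0810174 ]]
top a 82.0 par 0 [0.4677 0.0256 0.119 ]
top a 76.5 par 0 [0.5872 0.0217 0.119 ]
side a 1044.5 par -1 [0.5244 0.0141 0.119 ]
((0.5264548659324646, 0.012125995010137558), (0.10452881455421448, 0.2457907646894455), 88.1201400756836) [[ 0.40191114 -0.03607884]
 [ 0.64756966 -0.04414173]
 [ 0.6509986   0.06033083]
 [ 0.40534008  0.06839372]]
side a 66.5 par 0 [0.4665 0.025  0.119 ]
side a 67.0 par 0 [0.5872 0.0204 0.119 ]
```

View pics/top0c.png

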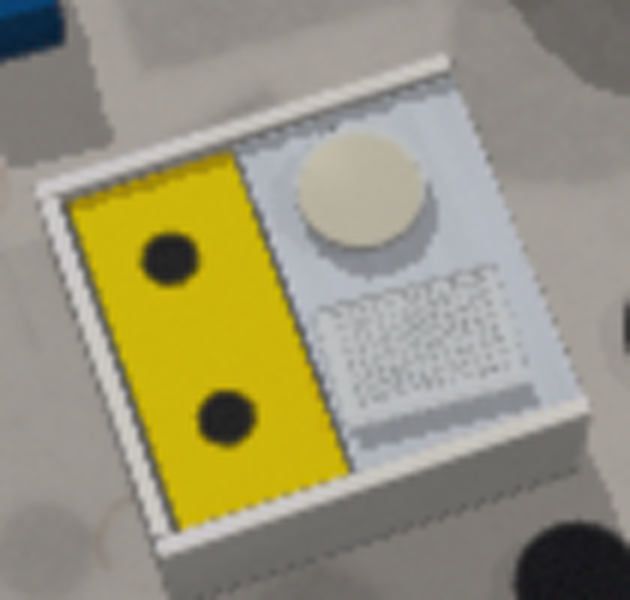

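View pics/side0c.png

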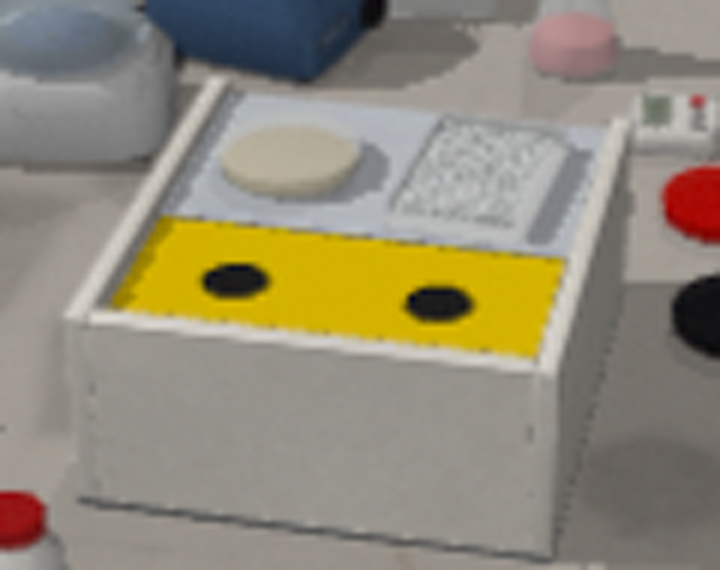

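```bash
cat >> h.py <<'E'
O=np.array([.5248,-.0548]);X=np.array([.0335,.99944]);Y=np.array([-.99944,.0335])
def tobin(p): return np.array([(p[:2]-O)@X,(p[:2]-O)@Y])
def world(bx,by,z): return np.append(O+bx*X+by*Y,z)
def dish(d,box,z=.134):
    x0,y0,x1,y1=box;f=d["frame"]
    h=cv2.cvtColor(f,cv2.COLOR_BGR2HSV)
    m=cv2.inRange(h,(12,28,110),(32,130,255))
    mm=np.zeros_like(m);mm[y0:y1,x0:x1]=m[y0:y1,x0:x1]
    N,l,st,c=cv2.connectedComponentsWithStats(mm)
    i=1+np.argmax(st[1:,4]);
    ys,xs=np.nonzero(l==i);P=np.array([ray(d,a,b,z)[:2] for a,b in zip(xs,ys)],np.float32)
    (c,r)=cv2.minEnclosingCircle(P)
    return tobin(P.mean(0)),tobin(np.array(c)),r
E
python3 - <<'E'
from h import *
for n,b in(("top",(235,140,275,180)),("side",(205,150,250,180))):
    d=dict(np.load(f"{n}0.npz"))
    print(n,dish(d,b))
d=dict(np.load("top0.npz"))
for u,v in((318,303),(492,262),(525,362),(362,445)): print(tobin(ray(d,195+u/6-.5,125+v/6-.5,.134)))
# depth cloud
K=d["camera_matrix"];V=d["view"];D=d["depth"]
v,u=np.indices(D.shape);c=np.stack([(u-K[0,2])/K[0,0]*D,-(v-K[1,2])/K[1,1]*D,-D],-1)
W=(c-V[:3,3])@V[:3,:3]
ok=D>0
bx=(W[...,0]-O[0])*X[0]+(W[...,1]-O[1])*X[1];by=(W[...,0]-O[0])*Y[0]+(W[...,1]-O[1])*Y[1]
for y0 in np.arange(-.28,.24,.04):
    print(f"{y0:.2f}",[int(1000*W[...,2][s].max()) if (s:=ok&(bx>=x0)&(bx<x0+.04)&(by>=y0)&(by<y0+.04)).any() else None for x0 in np.arange(-.32,.4,.04)])
for sh in((227,143),(245,180),(239,155)): pass
for bxy in((0,-.1),(-.1,0),(.07,0)):
    q=proj(d,world(*bxy,.12)).astype(int);print(bxy,W[q[1],q[0]])
E
```

```text
top (array([-0.05711153, -0.05827074]), array([-0.05731672, -0.05848211]), 0.03968605026602745)
side (array([-0.04097518, -0.05753318]), array([-0.04195926, -0.05808209]), 0.042424146085977554)
[-0.00353162  0.00871203]
[-0.12294752  0.01940978]
[-0.11862869  0.09330683]
[0.00194925 0.11202715]
-0.28 [122, 120, 667, 671, 13, 11, 12, 10, 9, 11, 9, 8, 9, 9, 9, 891, 891, 891]
-0.24 [94, 76, 23, 672, 674, 16, 16, 12, 10, 6, 12, 14, 9, 14, 8, 928, 893, 893]
-0.20 [12, 12, 10, 671, 671, 6, 3, 7, 5, 4, 7, 8, 13, 9, 10, 976, 892, 892]
-0.16 [10, 13, 12, 5, 672, 669, 136, 136, 136, 134, 139, 138, 9, 9, 1011, 1028, 1030, 1030]
-0.12 [11, 9, 10, 9, 670, 930, 944, 961, 975, 986, 1000, 1008, 933, 10, 1047, 1054, 1030, 1029]
-0.08 [875, 896, 916, 935, 955, 961, 893, 780, 974, 990, 1006, 1021, 1038, 1053, 1057, 632, 631, 633]
-0.04 [12, 8, 10, 8, 892, 138, 143, 139, 128, 129, 127, 136, 11, 9, 9, 7, 67, 72]
0.00 [18, 21, 16, 9, 134, 141, 148, 144, 133, 128, 125, 139, 9, 6, 7, 11, 78, 69]
0.04 [24, 25, 22, 9, 133, 142, 142, 144, 138, 129, 130, 138, 8, 12, 8, 9, 21, 19]
0.08 [21, 25, 21, 11, 129, 143, 142, 141, 134, 127, 125, 136, 8, 10, 12, 8, 18, 19]
0.12 [21, 24, 10, 7, 140, 138, 134, 133, 140, 137, 136, 139, 13, 15, 7, 7, 15, 21]
0.16 [22, 28, 24, 9, 21, 21, 7, 8, 14, 8, 7, 8, 10, 10, 12, 9, 16, 24]
0.20 [23, 23, 21, 18, 22, 29, 25, 8, 9, 11, 10, 9, 7, 10, 9, 6, 13, 21]
(0, -0.1) [ 0.6231512  -0.05760147  0.12564258]
(-0.1, 0) [ 0.52241005 -0.15374459  0.11903508]
(0.07, 0) [0.52797853 0.01692494 0.11989063]
```

```bash
python3 - <<'E'
from h import *
from bench import *
d=dict(np.load("top0.npz"));K=d["camera_matrix"];V=d["view"];D=d["depth"]
v,u=np.indices(D.shape);c=np.stack([(u-K[0,2])/K[0,0]*D,-(v-K[1,2])/K[1,1]*D,-D],-1)
W=(c-V[:3,3])@V[:3,:3];ok=D>0
r=np.hypot(W[...,0],W[...,1]);a=np.arctan2(W[...,1],W[...,0])
for a0 in np.arange(-.5,1.3,.1):
    print(f"{a0:.1f}",[int(1000*W[...,2][s].max()) if (s:=ok&(a>=a0)&(a<a0+.1)&(r>=r0)&(r<r0+.05)).any() else None for r0 in np.arange(.4,.8,.05)])
yaw=np.arctan2(.0335,-.99944) # bin y
# R columns: tool y=Y or -Y
from scipy.spatial.transform import Rotation as Ro
for s in(1,-1):
    ty=np.append(s*Y,0);tz=np.array([0,0,-1.]);R=np.stack([np.cross(ty,tz),ty,tz],1)
    q=Ro.from_matrix(R).as_quat(scalar_first=True);print(s,q)
    for p in(world(-.15,-.058,.22),world(-.15,-.058,.1325),world(.022,-.058,.1325),world(.078,.06,.12),world(.078,.06,.085)):
        print(p.round(3),inverse_kinematics(p,q))
E
```

```text
-0.5 [140, 128, 127, 10, 924, 897, 13, 34]
-0.4 [141, 143, 142, 955, 947, 131, 671, 672]
-0.3 [142, 142, 148, 961, 948, 672, 671, 674]
-0.2 [141, 144, 144, 143, 957, 136, 16, 16]
-0.1 [127, 129, 129, 128, 981, 136, 12, 11]
-0.0 [128, 130, 126, 129, 1004, 139, 14, 12]
0.1 [132, 134, 139, 141, 1027, 138, 13, 11]
0.2 [139, 138, 9, 11, 1053, 97, 939, 955]
0.3 [15, 10, 12, 9, 1057, 1054, 1030, 893]
0.4 [7, 12, 9, 11, 67, 651, 1030, 1030]
0.5 [12, 8, 16, 21, 78, 857, 1093, 1030]
0.6 [10, 15, 21, 20, 26, 851, 997, 958]
0.7 [13, 24, 21, 22, 23, 21, 153, 828]
0.8 [23, 20, 23, 19, 15, 10, 13, 11]
0.9 [12, 18, 22, 19, 11, 9, 28, 32]
1.0 [7, 12, 9, 9, 11, 8, 25, 35]
1.1 [574, 568, 571, 612, 613, 8, 9, 6]
1.2 [576, 569, 572, 619, 619, 3, None, -588]
1 [ 0.         -0.69516231  0.71885281  0.        ]
[ 0.578 -0.207  0.22 ] None
[ 0.578 -0.207  0.132] None
[ 0.584 -0.035  0.132] None
[0.467 0.025 0.12 ] None
[0.467 0.025 0.085] None
-1 [0.         0.71885281 0.69516231 0.        ]
[ 0.578 -0.207  0.22 ] [-3.98958605e-01  1.26087600e-01  1.21201411e+00 -4.44089210e-16
  1.80349094e+00 -3.65453619e-01]
[ 0.578 -0.207  0.132] [-3.98958605e-01  1.29916464e-01  1.36240049e+00 -4.44089210e-16
  1.64927570e+00 -3.65453619e-01]
[ 0.584 -0.035  0.132] [-1.17691155e-01  5.21541579e-02  1.44482980e+00 -4.44089210e-16
  1.64460869e+00 -8.41861688e-02]
[0.467 0.025 0.12 ] [-1.89084815e-02 -2.64001809e-01  1.76115830e+00 -4.44089210e-16
  1.64443616e+00  1.45965050e-02]
[0.467 0.025 0.085] [-1.89084815e-02 -2.50806862e-01  1.81247559e+00 -4.44089210e-16
  1.57992392e+00  1.45965050e-02]
```

```bash
echo 'Q=[0,.71885281,.69516231,0]' >> h.py; python3 - <<'E'
from h import *
from bench import *
move_to(world(-.155,-.058,.235),Q); close()
move_l(world(-.155,-.058,.1325),speed=.15)
s=state();print(s["time"],s["ee_pos"],tobin(s["ee_pos"]),s["ft_force"],s["finger_gap"])
for n in("top","side"):
    d=get_image(n);cv2.imwrite(f"pics/{n}1.png",cv2.resize(d["frame"][100:260,150:330],None,fx=4,fy=3.7))
E
```

```text
5.4 [ 0.57802891 -0.21184689  0.13378334] [-0.15517578 -0.05846018] [ 0.22335129  0.47130935 -0.22292595] 0.0005439188719565522
```

View pics/top1.png

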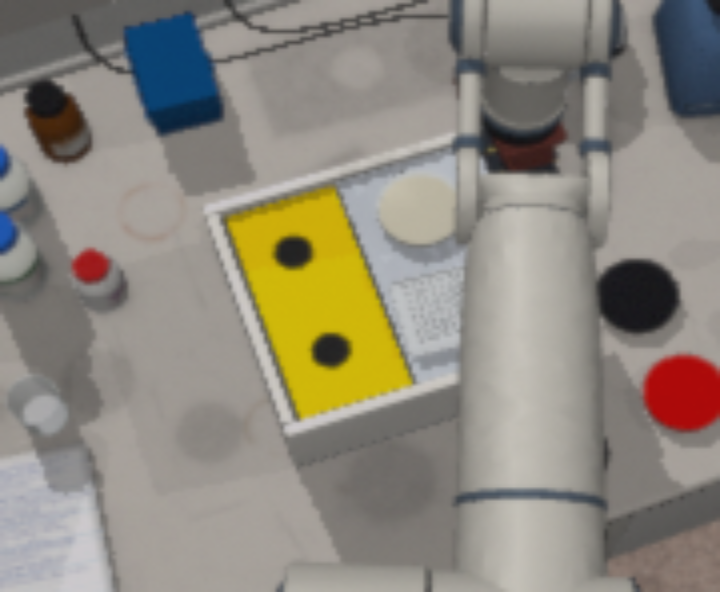

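View pics/side1.png

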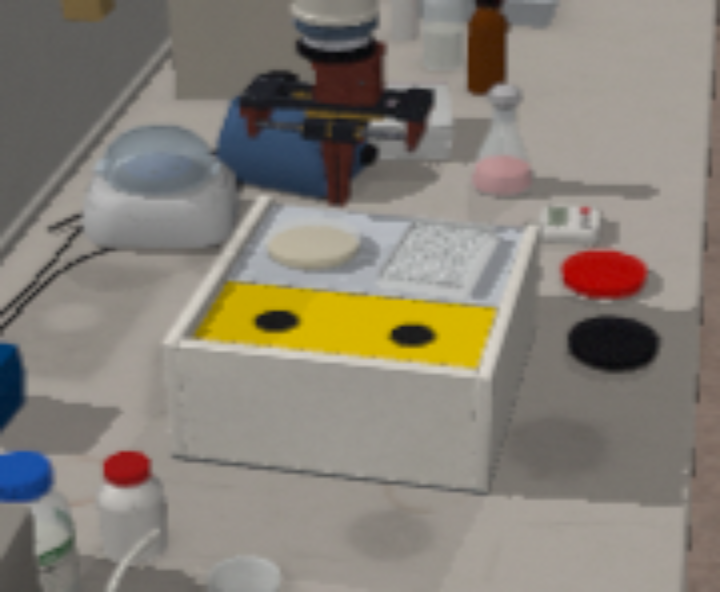

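Side view: closed fingertips at (339,200) stand behind the cream dish (313,247), in line along the bin's x; the well plate (440,255) is clear. Pushing halfway, then checking.

```bash
python3 - <<'E'
from h import *
from bench import *
move_l(world(-.045,-.058,.1320),speed=.08)
s=state();print(s["time"],tobin(s["ee_pos"]),s["ee_pos"][2],s["ft_force"])
for n in("top","side"):
    d=get_image(n);np.savez(f"{n}2.npz",**d);cv2.imwrite(f"pics/{n}2.png",cv2.resize(d["frame"][120:240,180:310],None,fx=5.5,fy=5))
E
```

```text
7.025 [-0.04542063 -0.05795156] 0.13188793421143877 [ 0.43834436  0.19984976 -0.70308358]
```

View pics/top2.png

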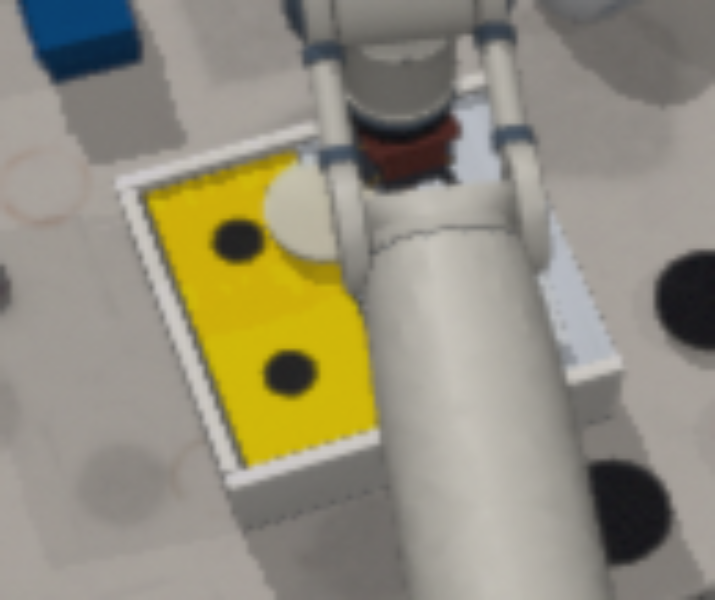

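View pics/side2.png

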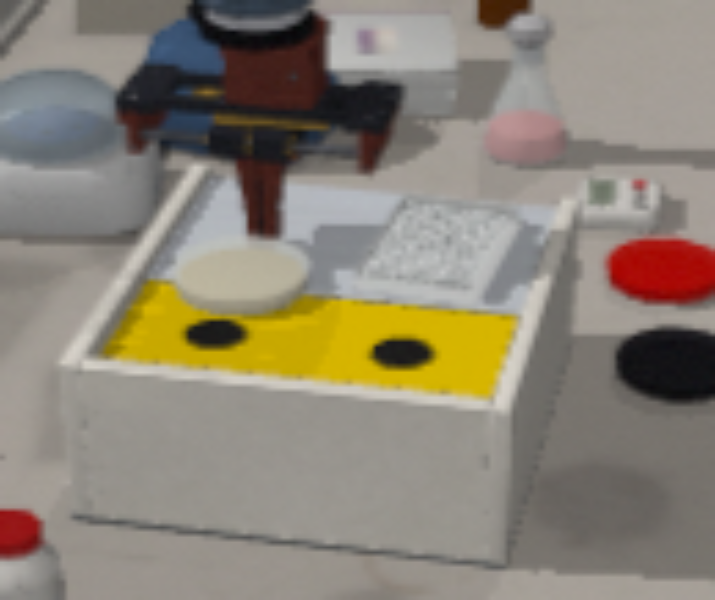

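Side view: dish at crop (243,276) is starting onto the yellow flap, fingers (265,235) still behind it, plate (435,250) unmoved. Checking lateral drift.

```bash
python3 - <<'E'
from h import *
d=dict(np.load("side2.npz"));print(dish(d,(208,165,240,186)), dish(d,(208,165,240,186),.128))
for b in ((-.035,-.058),(.012,-.058)): print(proj(d,world(*b,.124)))
E
```

```text
(array([ 0.02966389, -0.05531513]), array([ 0.02816281, -0.05462468]), 0.04567529633641243) (array([ 0.01976737, -0.05814605]), array([ 0.01825452, -0.05745027]), 0.04603287950158119)
[227.23685235 169.64352358]
[223.96629144 175.94396111]
```

```bash
python3 - <<'E'
from h import *
from bench import *
move_l(world(.023,-.057,.1320),speed=.08)
move_l(world(.005,-.057,.135),speed=.08)
move_l(world(.005,-.057,.19),speed=.2)
s=state();print(s["time"],tobin(s["ee_pos"]),s["ee_pos"][2],s["ft_force"])
move_l(world(.076,.06,.165),speed=.2)
s=state();print(s["time"],tobin(s["ee_pos"]),s["ee_pos"][2],s["ft_force"])
for n in("top","side"):
    d=get_image(n);np.savez(f"{n}3.npz",**d);cv2.imwrite(f"pics/{n}3.png",cv2.resize(d["frame"][120:240,180:310],None,fx=5.5,fy=5))
E
```

```text
8.925 [ 0.00505595 -0.0574175 ] 0.19068654857084877 [-0.64943593  0.07720082  0.19493103]
9.7667 [0.07572861 0.05967954] 0.16459774433033852 [ 1.21784527 -0.36138945 -0.30215364]
```

View pics/top3.png

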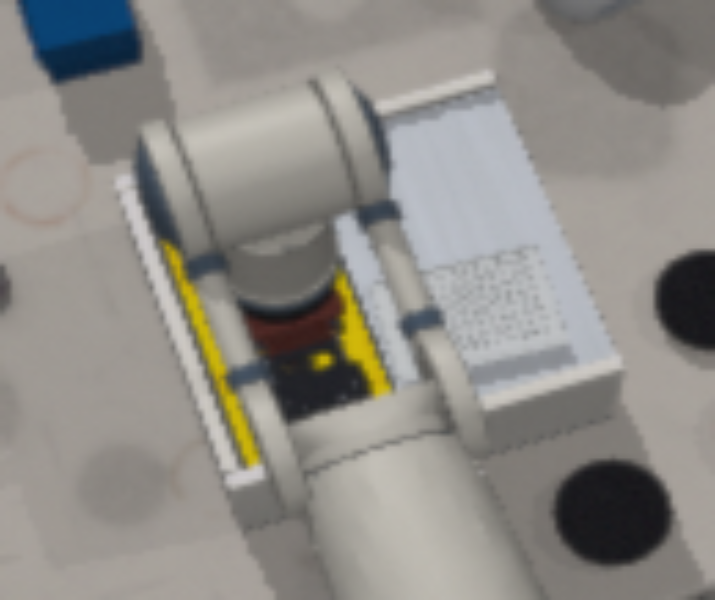

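View pics/side3.png

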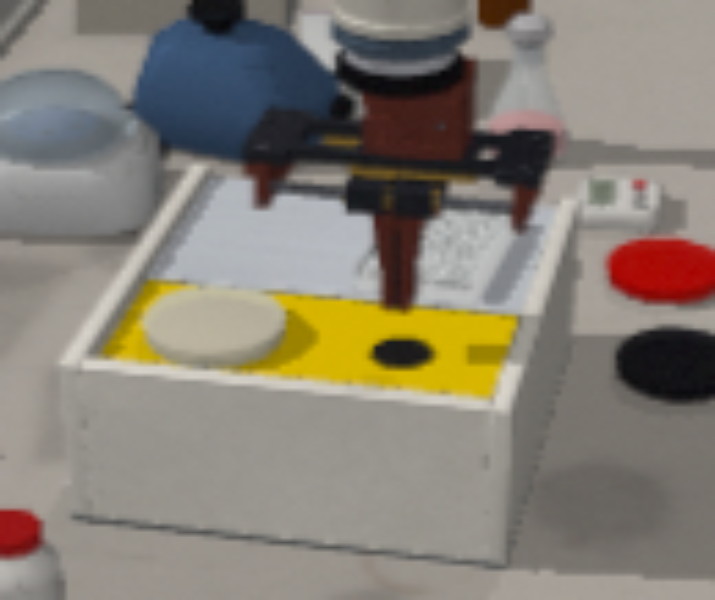

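Dish (215,325) sits wholly on the flap; closed fingers hover near the near-side dot (402,352); plate unmoved. Pressing at y≈+40 mm, slightly off the dot, to keep the gripper body clear of the side rim.

```bash
python3 - <<'E'
from h import *
from bench import *
move_l(world(.081,.042,.150),speed=.15)
for tz in(.128,.112,.103,.097):
    move_l(world(.081,.042,tz),speed=.08)
    s=state();print(s["time"],s["ee_pos"][2],s["ft_force"])
for n in("side",):
    d=get_image(n);cv2.imwrite(f"pics/{n}4.png",cv2.resize(d["frame"][120:240,180:310],None,fx=5.5,fy=5))
E
```

```text
10.6 0.12779741327262978 [ 0.07300872 -0.32916694  0.29676454]
10.95 0.11274020297366436 [ 0.54016415 -1.71839551  5.19275872]
11.2083 0.10407232329059546 [ 0.79652541 -2.08197183  5.16644446]
11.4583 0.0982883597263117 [ 1.33842328 -1.86315905  5.67433395]
```

View pics/side4.png

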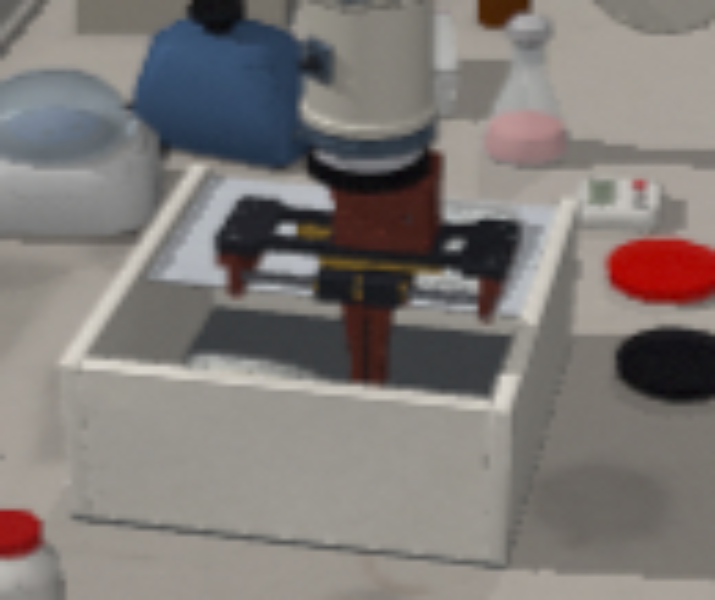

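Flap is open well (interior dark), and the dish's rim is just visible at (250,360), sliding. Pressing slightly more and holding.

```bash
python3 - <<'E'
from h import *
from bench import *
move_l(world(.081,.042,.0925),speed=.08)
hold(1.5)
s=state();print(s["time"],s["ee_pos"][2],s["ft_force"])
for n in("side","top"):
    d=get_image(n);np.savez(f"{n}5.npz",**d);cv2.imwrite(f"pics/{n}5.png",cv2.resize(d["frame"][120:240,180:310],None,fx=5.5,fy=5))
E
```

```text
13.2583 0.09410181927440747 [-0.30827585 -2.55270498  6.05532083]
```

View pics/side5.png

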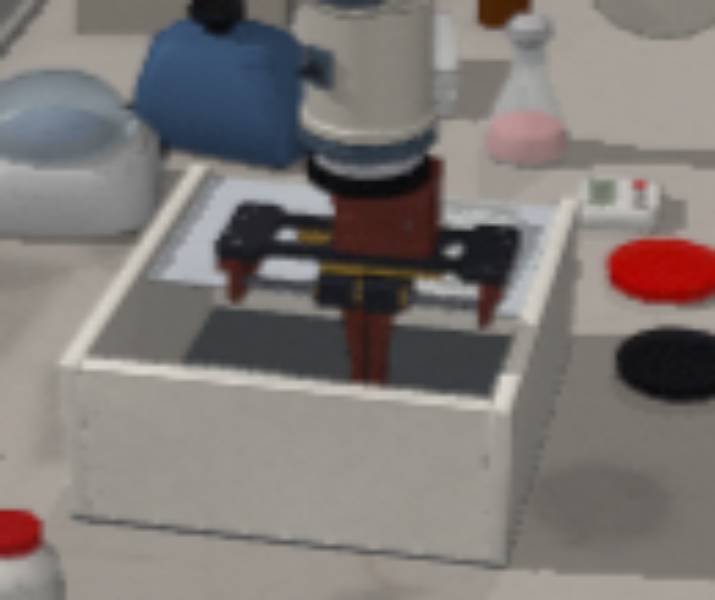

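View pics/top5.png

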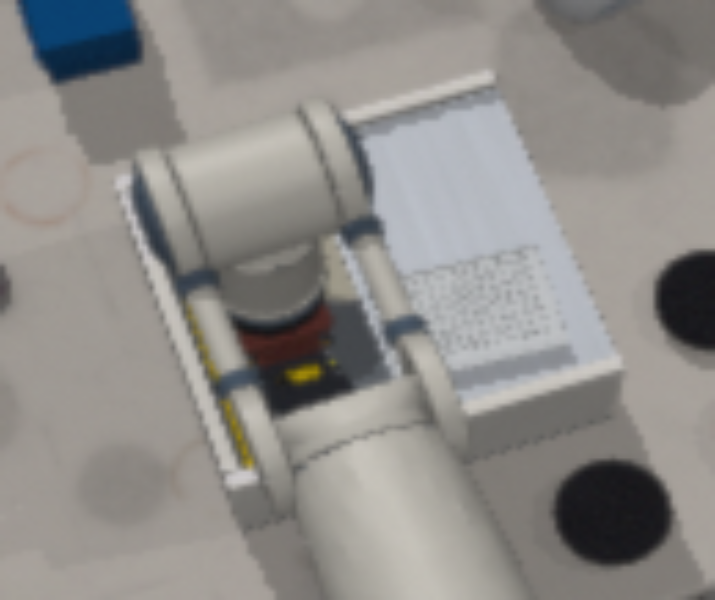

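Side: dish has left the visible flap. Top: a sliver of cream (335,270) shows down in the opening at the apron edge, so it has slid through. Holding a moment longer, then releasing.

```bash
python3 - <<'E'
from h import *
from bench import *
hold(.5)
d=get_image("top");cv2.imwrite("pics/top6.png",cv2.resize(d["frame"][140:210,220:270],None,fx=10,fy=8))
move_l(world(.081,.042,.135),speed=.04)
move_l(world(.081,.042,.21),speed=.15)
j=state()["joint_pos"];j[0]+=.75;movej(j)
s=state();print(s["time"],s["ee_pos"],s["ft_force"])
for n in("side","top"):
    d=get_image(n);np.savez(f"{n}7.npz",**d);cv2.imwrite(f"pics/{n}7.png",cv2.resize(d["frame"][120:240,180:310],None,fx=5.5,fy=5))
d0=dict(np.load("top0.npz"));cv2.imwrite("pics/diff7.png",cv2.resize(cv2.absdiff(d["frame"],d0["frame"])*3,None,fx=1.5,fy=1.5))
E
```

```text
17.1083 [0.33688539 0.35040148 0.20893049] [0.32997401 0.04048732 0.54888772]
```

View pics/top7.png

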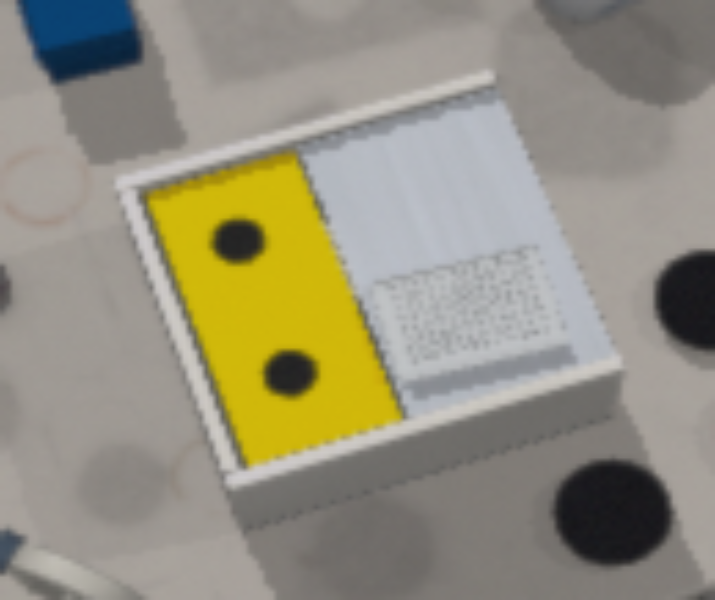

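View pics/side7.png

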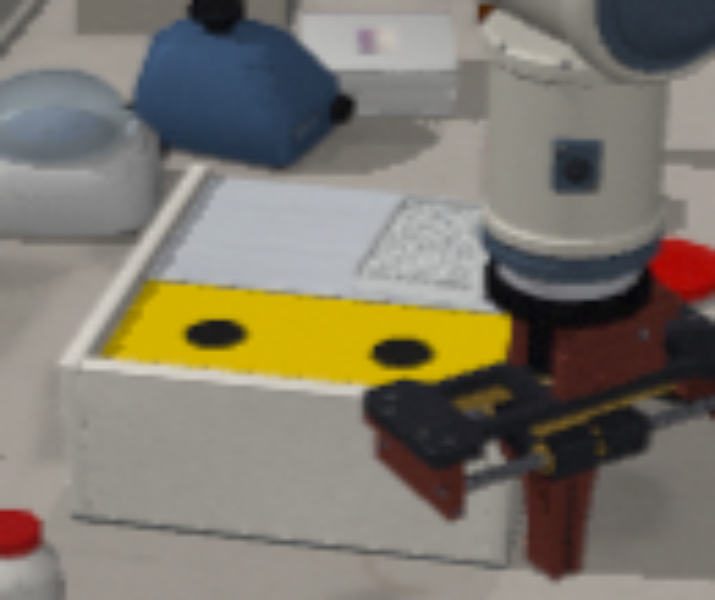

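View pics/diff7.png

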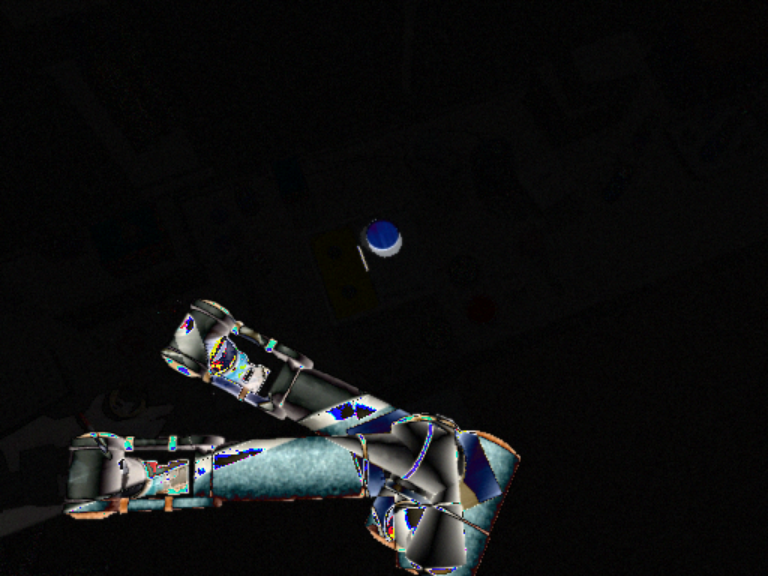

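The dish is gone, the flap looks level and nothing else changed, except for a thin streak at the flap's front edge, full-frame (241,172). I'll check that before handing in.

```bash
python3 - <<'E'
from h import *
a=np.load("top0.npz");b=np.load("top7.npz")
im=[cv2.resize(x["frame"][150:200,215:265],None,fx=7,fy=9,interpolation=cv2.INTER_NEAREST) for x in(a,b)]
cv2.imwrite("pics/cmp.png",np.hstack(im))
for n,d in(("before",a),("after",b)):
    D=d["depth"];print(n,[round(float(np.median([D[tuple((proj(d,world(x,y,.119))[::-1]+.5).astype(int))] for y in np.arange(-.1,.1,.005)])),4) for x in(.02,.03,.05,.1)])
E
```

```text
before [1.6776, 1.6751, 1.6711, 1.6663]
after [1.673, 1.6728, 1.6747, 1.6652]
```

View pics/cmp.png

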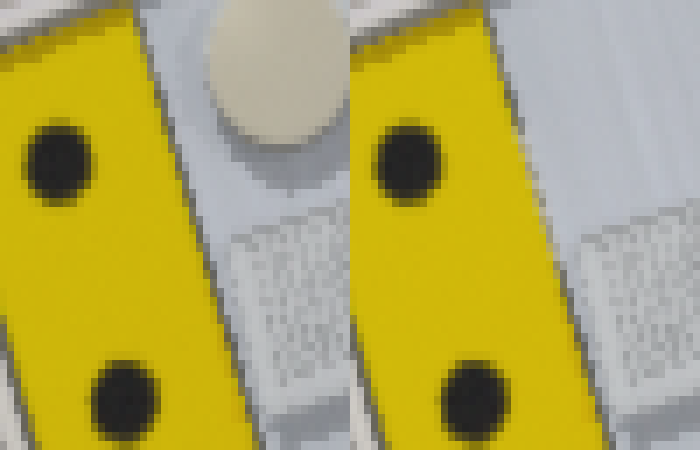

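View pics/top6.png

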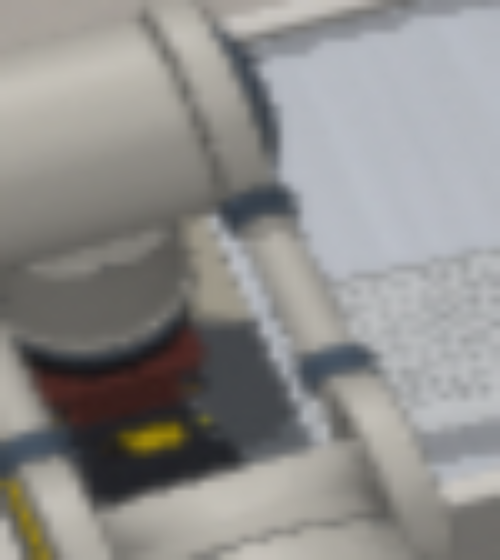

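```bash
python3 - <<'E'
from h import *
from bench import *
s=state();print(s["time"])
j=s["joint_pos"];j[0]+=.45;movej(j)
d=get_image("side");np.savez("side8.npz",**d);t=get_image("top");np.savez("top8.npz",**t)
a=dict(np.load("side0.npz"));a1=dict(np.load("side2.npz"))
im=[cv2.resize(x["frame"][160:205,192:285],None,fx=8,fy=6,interpolation=cv2.INTER_NEAREST) for x in(a,d)]
cv2.imwrite("pics/cmps.png",np.vstack(im))
A=dict(np.load("top0.npz"))["frame"].astype(float)
print(np.abs(A-t["frame"])[165:180,236:247].max(2).astype(int))
# subpixel yellow front edge in both views, along bin x at several y
def edge(d,y):
    xs=np.arange(-.02,.05,.0005);f=d["frame"].astype(np.float32)
    P=np.array([proj(d,world(x,y,.119)) for x in xs],np.float32)
    v=cv2.remap(f,P[:,:1],P[:,1:],cv2.INTER_LINEAR)[:,0]
    yl=v[:,2]-v[:,0]; th=yl[-10:].mean()/2; return xs[np.argmax(yl>th)]*1000
T0=dict(np.load("top0.npz"))
for n,p,q in(("top",T0,t),("side",a,d)):
    print(n,[(int(y*1000),round(edge(p,y),1),round(edge(q,y),1)) for y in(-.11,-.09,-.06,-.03,0,.03,.06,.09)])
E
```

```text
17.2083
[[ 2  1 38 58  9  1  2  2  8 10 17]
 [ 1  1  6 42 44  5  1  2  2  8  9]
 [ 2  1  1 43 67 10  2  1  2  3  3]
 [ 1  0  2  6 52 27  3  0  1  1  2]
 [ 1  1  0  5 46 46  5  1  0  1  1]
 [ 1  1  2  0 33 64 11  1  1  2  0]
 [ 2  1  1  2  6 51 41  5  1  1  1]
 [ 1  1  1  1  6 44 44  2  1  1  1]
 [ 0  0  2  1  2 30 63 10  1  1  2]
 [ 0  2  1  2  0  6 46 41  5  1  1]
 [ 1  2  0  1  1  4 51 48  6  2  1]
 [ 1  2  1  2  1  2  7 49 27  4  1]
 [ 0  2  1  1  1  1  5 44 46  7  2]
 [ 0  1  1  1  0  1  1 36 62 10  1]
 [ 1  1  2  2  1  1  0  3 41 30  4]]
top [(-110, np.float64(15.5), np.float64(15.5)), (-90, np.float64(15.0), np.float64(15.0)), (-60, np.float64(15.5), np.float64(15.5)), (-30, np.float64(14.5), np.float64(15.0)), (0, np.float64(15.0), np.float64(15.0)), (30, np.float64(14.5), np.float64(14.5)), (60, np.float64(14.5), np.float64(14.5)), (90, np.float64(15.0), np.float64(15.0))]
side [(-110, np.float64(15.5), np.float64(15.5)), (-90, np.float64(14.0), np.float64(14.0)), (-60, np.float64(15.0), np.float64(15.0)), (-30, np.float64(15.5), np.float64(15.5)), (0, np.float64(15.5), np.float64(15.5)), (30, np.float64(16.0), np.float64(16.0)), (60, np.float64(15.0), np.float64(15.0)), (90, np.float64(14.0), np.float64(14.0))]
```

View pics/cmps.png

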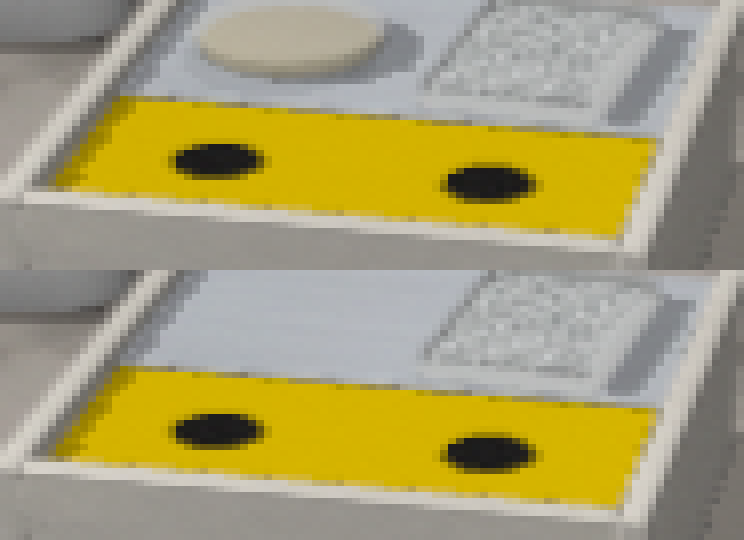

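```bash
python3 - <<'E'
from bench import *
s=state();print(s["time"],s["ft_force"],s["dq"].round(3));job_done()
E
```

```text
18.175 [ 0.23049597 -0.05851977  0.20368648] [-0.004 -0.    -0.001  0.002 -0.    -0.001]
the job is handed in; nothing more can be done
```

I slid the dish along the far half of the apron onto the flap with the closed fingers. I then pressed the flap about 0.6–0.7 rad open (estimated from tip depth), held it there for 2 s, and let it spring shut. The arm was clear of everything when I handed the job in at 18.2 s of the 38 s allowed.

**Last checks:**
- **Flap:** its front edge is within 0.5 mm of where it started in both cameras, so it reads as shut.
- **Well plate and bystanders:** before and after images show no visible movement of the plate in either view, or of the other objects in the top view.
- **Dish:** it is gone from the apron and flap, but I could not measure its final position inside the closed bin.
- **One oddity:** a light strip, probably the dish, now shows through the narrow gap between apron and flap. I take it to be lying or leaning just below the gap, since nothing sticks up and the flap is not held open.
- **Camera disagreement:** the two cameras first differed by 16 mm on the dish's x position. I put this down to the side camera also seeing the dish's side wall, used the top camera's value, and the push agreed with it.

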